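# Fit the idler block and hold the tape tensioner back

## Robot

A 7-joint arm with a two-finger parallel gripper is mounted at the origin on the work surface. World frame = base frame: x ahead of the robot, y to its left, z up, the work surface at z = 0. Lengths are in m, angles in rad, forces in N, time in s.
With the tool pointing down it reaches from about 0.4 to 0.85 m from the base axis. Payload 10.4 kg.
Tool frame: the origin (TCP) lies midway between the tips of the shut fingers; the grasp point (between the pads) lies 19 mm behind it; z points along the fingers, y is the line along which they close (so a half turn about z gives the same grasp; the last joint's range is limited). The gripper opens to 87 mm and grips with 3 to 60 N. Pads are 19 mm wide; open, the fingers measure 117 mm over their backs; the gripper's body (75 mm by 190 mm) begins 51 mm behind the grasp point.
Start: joints at [1.091, 0.332, -0.065, 1.46, 0.022, 1.35, -0.088], TCP at [0.276, -0.561, 0.223] pointing down, gripper open.
Joint ranges: [-2.6, 2.6], [-0.5, 2.12], [-1.47, 1.34], [0.16, 2.42], [-1.27, 4.41], [0.06, 2.06], [-2.6, 2.6]. Speed limits (rad/s): [2.22, 2.22, 2.79, 2.79, 3.14, 3.14, 3.14].

## Interface

Orientations are given as a unit quaternion [x, y, z, w].
In Python, from bench import r gives the robot as it stands.
- The arm moves only by the tool apply_moves, never from a script. Its argument "steps" is a list of rows, each a list of 7 numbers: the turn, a rotation vector about the tool's x, y, z in rad, then the shift along the tool's x, y, z in mm, then the opening, from -1 (shut) to 1 (fully open). In form: [[ax, ay, az, x, y, z, claw], ...]. A call has 1 to 20 rows; each row is the pose to reach, as a shift and turn from the pose commanded when the call began, along the tool's axes at that moment; what a row does not reach only later rows make up. A row lasts 1/12 s, in which the tool goes at most 41.7 mm and 7.16 degrees, less where a joint would pass 70% of its speed; a pose out of reach is approached as far as the arm can. A call with a gripper value outside its range is refused whole. The fingers move at their own pace and stop on an object; "force" is the grip in N (left out, the last holds). Time passes only in rows, so rows that repeat a pose let the fingers close. It gives the time, the measured TCP pose, the force, the opening and the grip force at its end, in the units of the state.
- r.read_state(): the state, without advancing time (a new reading comes with each control period).
- r.camera(name): name is "side" or "top"; returns a dict with "pixels" (400x640x3 uint8, red, green, blue), "z_map" (400x640 float32, m along the optical axis (not along the pixel's ray), 0 where there is no reading), "fovy" (degrees; the focal length in pixels is half the picture's height over the tangent of half this angle, whatever the lens; pixels are square), "cx", "cy" (the principal point, pixels), "position" and "orientation" of the camera in the world. Camera axes: x right, y down, z forward; pixel columns grow to the right and rows downward; lengths in m; the calibration is good to about 2 mm. A picture is of the moment at which its call begins.
- r.close_job(): hands the job in; it is judged then, once.
The state is a dict: "time": time; "joint_positions": joint angles; "joint_vel": joint speeds; "joint_torque": joint torques, N m; "ee_pos": TCP position; "eef_rot": TCP orientation; "ft_force": force on the tool from outside, world axes, zero at the start; "torque": the same for the moment, N m; "width": finger opening in m; "grip_force": force on a finger pad.
Only numpy, scipy, OpenCV 4.12 (cv2) and the standard library are available. Lean on these libraries where they do the work, as an engineer would, in place of code of your own. Each camera call takes 0.05 s, during which the arm holds its last target. There are 200 camera calls.

## Task

Get the component-tape feeder ready for threading: seat the yellow idler block fully home, flat on the blue feeder plate, over its two steel alignment pegs, and let go of it. Then push the sprung yellow tensioner arm back towards the reel, past its ratchet click (about 50 mm of travel at its upright post), and hold it there with the fingers: the program finishes while still holding the arm back. Leave the grey spare block, the jar and the screwdriver alone.

Things in the scene. Friction and masses are not known exactly. Their poses are not given: they have to be found in the camera images.
- idler_center (a point): Yellow idler block (loose, 0.1-0.23 kg), its centre, 32 mm over its underside. z up. Foot 44 (x) x 74 (y) x 18 mm high with two vertical 11 mm through holes at y = +25 and -25 mm. On it a gripping body 28 (x) x 26 (y) mm, 18 to 52 mm over the underside, then a white roller, 24 mm diameter, up to 64 mm. May be seated either way round (half turn).
- seat (a point): Middle between the two pegs, on the top face of the blue plate (12 mm over the bench), in a black 56 x 86 mm rectangle. Axes: x across the plate, y along it towards the reel, z up. Steel pegs, 8 mm diameter, at y = +25 and -25 mm, 22 mm high, the top 6 mm tapered. A fully seated block has its underside on the plate, its centre 32 mm above this point, its y along this y.
- feeder: Fixed blue feeder plate, 12 mm thick, on the bench; axes as for the seat. Origin at its underside; the plate spans x -85 to +115, y -155 to +295 mm. It carries the pegs (middle at x -20, y -95), the arm's pivot (x 55, y 0), the pawl housing (x 80 to 115, y 0, up to 42 mm high) and a grey-white reel lying flat, 178 mm diameter (x 15, y 200, up to 44 mm high).
- tensioner (a joint): Tensioner arm angle, rad: 0 at rest, grows as the post is pushed towards the reel (clockwise from above), stop at 0.8. A spring returns it: 3 N at the post to start, 7 to 8 N at 0.55. A pawl rides over a ratchet tooth from 0.07 to 0.44 (adds 2 N at the start of it), then drops back with a click; it does not latch, the arm springs back if let go. Held back: above 0.45; aim for 0.55.
- post (a point): Upright steel post at the arm's free end, point on its axis 65 mm over the bench. 16 mm diameter from 36 to 86 mm over the bench, white roller (24 mm) from 60 to 76 mm, red cap (20 mm) up to 94 mm. The yellow arm bar, 16 mm wide, is at 27 to 36 mm. x points to the pivot, y the way the post moves when pushed back, z up. At rest it is at x -15, y +95 mm of the seat.
- pivot (a point): Axis of the tensioner arm's pivot, fixed to the plate, 90 mm from the post's axis; level with the arm bar, 31 mm above the bench. Axes as for the post.
- spare_center (a point): Grey spare block (loose), same shape and size as the yellow one, point at its centre 32 mm up: leave it alone.
- jar_center (a point): Small jar with a blue lid, 40 mm in diameter, 55 mm tall (loose), point at half height: leave it alone.
- driver: Screwdriver with an orange handle, 150 mm long, lying flat on the bench between the robot and the plate (loose): leave it alone.
- pawl (a joint): Sprung brass pawl slider with a red pin, beside the pivot: its travel in m, 0 at rest, up to 0.0025 while it rides over the tooth, back to 0 after the click. Nothing to be done with it.
There are look-alikes about, which are no part of the job. Of the things that look like the part that bears idler_center, take the one that is nearest to the robot's base at the start.

How it is judged:
By the outcome, as a careful person would: the job done as asked, in the order asked, and still so for the second after the job is handed in, while the arm keeps its last pose, push and grip.
It also fails if it takes over 51 s, if anything falls off the work surface, if the arm or the gripper's body presses on something with over 40 N, if the wrist force passes 120 N, or if a joint passes its speed limit or range.

## Working session

There is one attempt and no reset: what is moved stays moved. The work goes in short steps, Python scripts to look and compute and a tool call to move; the robot and the scene stay as the last step left them, time stands still between calls to the robot, and variables do not carry over. Pictures are saved under pics/ and viewed, at most 10 in all, crops included, and the job is handed in when it is done.

Besides the shell and the picture viewer there is one more tool, called by a JSON object that holds its "api" and its "payload", one argument or row to a line. apply_moves: Moves the arm, as the interface text tells. Its arguments: {"type":"object","properties":{"steps":{"type":"array","items":{"type":"array","items":{"type":"number"}}},"force":{"type":"number"}},"required":["steps"]}

```bash
mkdir -p pics; ls
cat > h.py <<'E'
import numpy as np, cv2
from scipy.spatial.transform import Rotation as R
from bench import r
def cam(n):
    c=r.camera(n); c['f']=200/np.tan(np.radians(c['fovy'])/2); c['R']=R.from_quat(c['orientation']).as_matrix(); return c
def ray(c,u,v): return c['R']@np.array([(u-c['cx'])/c['f'],(v-c['cy'])/c['f'],1.])
def plane(c,u,v,z):
    d=ray(c,u,v);p=np.array(c['position']);return p+d*(z-p[2])/d[2]
def cloud(c):
    v,u=np.mgrid[0:400,0:640];z=c['z_map']
    P=np.stack([(u-c['cx'])/c['f']*z,(v-c['cy'])/c['f']*z,z],-1)@c['R'].T+np.array(c['position']);P[z==0]=np.nan;return P
def save(c,n): cv2.imwrite('pics/'+n,c['pixels'][...,::-1])
E
python3 - <<'E'
from h import *
for n in('top','side'):
    c=cam(n);save(c,n+'1.png');print(n,c['fovy'],c['cx'],c['cy'],c['position'],c['R'].round(3).tolist(),(c['z_map']==0).mean())
s=r.read_state();print(s)
E
```

```text
pics
top 43.83240691100345 321.8520254754144 196.38966349369846 [ 0.37499467 -0.22327437  1.31439582] [[-0.006, -0.991, 0.133], [-1.0, 0.003, -0.025], [0.024, -0.133, -0.991]] 0.0040859375
side 44.07378305567351 316.03144665135767 201.6417525877958 [0.15858019 0.69044458 0.80377855] [[-0.918, -0.246, 0.311], [-0.396, 0.541, -0.742], [0.014, -0.804, -0.595]] 0.0038984375
{'time': 0.1, 'joint_positions': array([ 1.09143368,  0.33281447, -0.06467305,  1.46080551,  0.02162323,
        1.34985874, -0.0885061 ]), 'joint_vel': array([-0.00090661, -0.00307935,  0.00066215, -0.00108078,  0.00062598,
        0.00116645, -0.0008221 ]), 'joint_torque': array([ 1.62150034e-03, -6.24542069e+01,  2.44579482e-02, -3.90719819e+01,
       -6.15482521e-02,  3.64375266e-02,  2.81282513e-05]), 'ee_pos': array([ 0.27549463, -0.56066249,  0.22185454]), 'eef_rot': array([ 9.74034914e-01,  2.26397067e-01, -1.74049521e-04, -5.69124549e-04]), 'ft_force': array([-0.43668075,  0.60555196, -0.43502919]), 'torque': array([-0.05192288,  0.01940725, -0.03641763]), 'grip_force': 0.0, 'width': 0.08695330795158998}
```

View pics/top1.png

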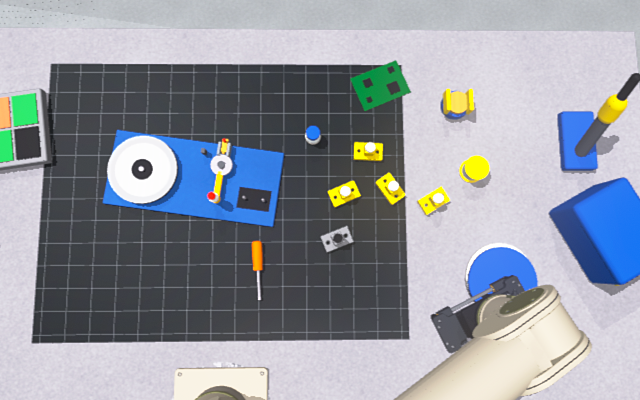

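View pics/side1.png

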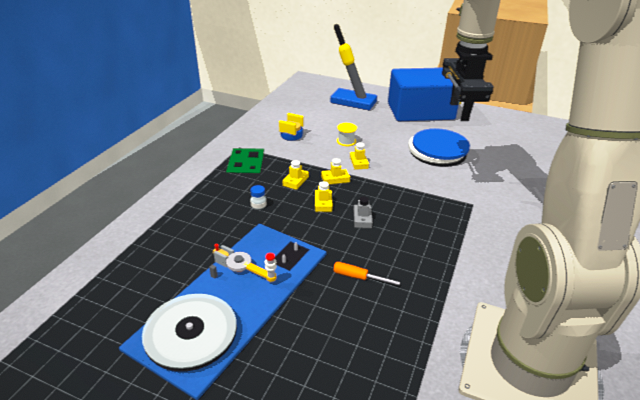

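The top view shows four idler look-alikes with white rollers: A (344,193), B (391,188), C (369,151) and D (434,201). The grey spare is at (337,239) and other yellow things are at (475,168) and (458,102). The seat rectangle is at (255,198) and the red post cap at (212,197). Next I'll measure positions and distances to the base.

Run:
```python
from h import *
for n in('top','side'):
    c=cam(n);P=cloud(c);hsv=cv2.cvtColor(c['pixels'],cv2.COLOR_RGB2HSV)
    m=cv2.inRange(hsv,(22,120,90),(35,255,255))
    k,l,st,ce=cv2.connectedComponentsWithStats(m)
    print(n)
    for i in range(1,k):
        if st[i,4]<40: continue
        p=P[l==i];zz=np.nanmedian(p[:,2])
        foot=p[(p[:,2]>.008)&(p[:,2]<.025)]
        out=''
        if len(foot)>20:
            (a,b),(w,h),an=cv2.minAreaRect((foot[:,:2]*1000).astype(np.float32));out=f'foot c {a:.0f},{b:.0f} size {w:.0f}x{h:.0f} ang {an:.0f} dist {np.hypot(a,b):.0f}'
        print(ce[i].round(),st[i,4],np.nanmedian(p,0).round(3),'zmax',np.nanmax(p[:,2]).round(3),out)
    if n=='top':
        cr=c['pixels'][125:260,180:460,::-1];cv2.imwrite('pics/crop1.png',cv2.resize(cr,None,fx=2.8,fy=2.8,interpolation=cv2.INTER_CUBIC))
        mb=cv2.inRange(hsv,(100,150,60),(125,255,255));k,l,st,ce=cv2.connectedComponentsWithStats(mb)
        i=[i for i in range(1,k) if abs(ce[i][0]-190)<60][np.argmax([st[i,4] for i in range(1,k) if abs(ce[i][0]-190)<60])]
        p=P[l==i];p=p[(p[:,2]>.004)&(p[:,2]<.02)];print('plate',cv2.minAreaRect((p[:,:2]*1000).astype(np.float32)))
        cnt=max(cv2.findContours((l==i).astype(np.uint8),0,2)[0],key=cv2.contourArea);
        q=cv2.boxPoints(cv2.minAreaRect(cnt));print('box',[plane(c,*x,.012).round(4).tolist() for x in q])
```

```text
top
[458. 101.] 622 [ 0.798 -0.62   0.046] zmax 0.072 
[611. 109.] 537 [ 0.73  -0.935  0.197] zmax 0.221 
[224. 147.] 51 [0.677 0.002 0.036] zmax 0.045 
[367. 152.] 439 [ 0.664 -0.373  0.018] zmax 0.056 foot c 670,-378 size 75x45 ang 86 dist 770
[475. 168.] 556 [ 0.617 -0.656  0.053] zmax 0.062 
[218. 183.] 122 [0.582 0.013 0.037] zmax 0.044 
[389. 189.] 438 [ 0.565 -0.432  0.018] zmax 0.057 foot c 570,-436 size 74x46 ang 36 dist 718
[343. 194.] 445 [ 0.553 -0.309  0.018] zmax 0.059 foot c 557,-312 size 45x74 ang 24 dist 638
[432. 201.] 378 [ 0.534 -0.542  0.019] zmax 0.056 foot c 538,-551 size 43x76 ang 31 dist 770
plate ((601.5498657226562, 82.30523681640625), (451.3366394042969, 202.1571044921875), 81.82630920410156)
box [[0.5331, 0.318, 0.012], [0.7332, 0.3012, 0.012], [0.6682, -0.1553, 0.012], [0.4691, -0.1292, 0.012]]
side
[346.  54.] 249 [ 0.734 -0.933  0.184] zmax 0.218 
[291. 123.] 365 [ 0.798 -0.591  0.049] zmax 0.069 
[347. 127.] 165 [ 0.621 -0.657  0.053] zmax 0.058 
[346. 143.] 56 [ 0.61  -0.639  0.003] zmax 0.011 
[359. 159.] 297 [ 0.534 -0.539  0.018] zmax 0.053 foot c 539,-553 size 44x82 ang 32 dist 772
[335. 175.] 412 [ 0.567 -0.428  0.017] zmax 0.055 foot c 571,-437 size 74x55 ang 36 dist 719
[295. 178.] 422 [ 0.666 -0.368  0.017] zmax 0.054 foot c 671,-379 size 79x48 ang 86 dist 771
[323. 200.] 398 [ 0.552 -0.301  0.017] zmax 0.054 foot c 557,-314 size 42x81 ang 23 dist 640
[259. 271.] 187 [0.575 0.018 0.035] zmax 0.039
```

View pics/crop1.png

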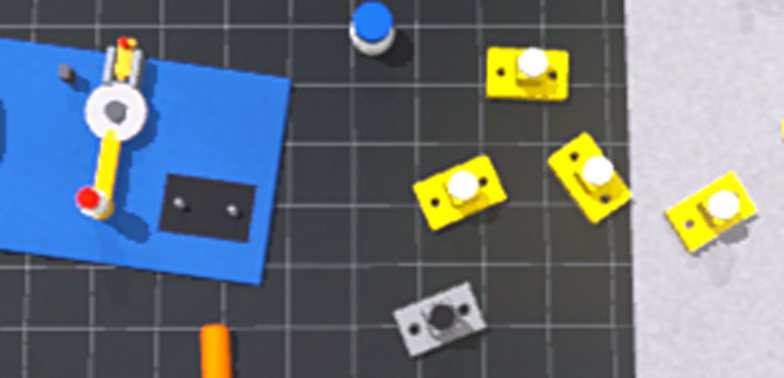

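The crop confirms the choice. A has its foot at world (557,-312) mm, 638 mm from the base, while the others are at 718 mm or more. It has two holes, a body and a white roller like the description. Next I'll measure seat, pegs, post cap and block precisely.

```bash
cat >> h.py <<'E'
def blobs(m,lo,hi,box=None):
    k,l,st,ce=cv2.connectedComponentsWithStats(m)
    return [(ce[i],st[i,4],l==i) for i in range(1,k) if lo<=st[i,4]<=hi and (box is None or (box[0]<ce[i][0]<box[1] and box[2]<ce[i][1]<box[3]))]
def go(x,y,z,yaw):
    """print the row from the measured pose to world target mm; yaw deg = direction of tool y (mod 180)"""
    s=r.read_state();T=R.from_quat(s['eef_rot']);M=T.as_matrix()
    a=np.radians(yaw);best=None
    for a in(a,a+np.pi):
        ty=np.array([np.cos(a),np.sin(a),0]);tz=np.array([0,0,-1.]);G=np.stack([np.cross(ty,tz),ty,tz],1)
        rv=R.from_matrix(M.T@G).as_rotvec()
        d=M.T@(np.array([x,y,z])-1000*s['ee_pos'])
        print('row',rv.round(4),d.round(1),'deg',np.degrees(np.linalg.norm(rv)).round(1))
    print('t',s['time'].__round__(2),'pos',(1000*s['ee_pos']).round(1),'q7',s['joint_positions'][6].round(2),'F',s['ft_force'].round(1))
E
python3 - <<'E'
from h import *
C={n:cam(n) for n in('top','side')}
for n,c in C.items():
    P=cloud(c);hsv=cv2.cvtColor(c['pixels'],cv2.COLOR_RGB2HSV);g=hsv[...,2]
    near=lambda x,y,rr:(np.hypot(P[...,0]-x,P[...,1]-y)<rr)
    # dark rect on plate
    m=((g<75)&near(.535,-.09,.075)&(P[...,2]>.006)).astype(np.uint8)
    m=cv2.morphologyEx(m,cv2.MORPH_CLOSE,np.ones((5,5)))
    cnt=max(cv2.findContours(m,0,2)[0],key=cv2.contourArea)
    q=np.array([plane(c,*x,.012)[:2]*1000 for x in cnt[:,0].astype(float)],np.float32);print(n,'rect',cv2.minAreaRect(q))
    # red cap
    red=(cv2.inRange(hsv,(0,150,120),(8,255,255))|cv2.inRange(hsv,(172,150,120),(180,255,255)))
    for ce,a,l in blobs(red,5,400,(190,290,130,280)): print('red',ce.round(1),a,np.nanmedian(P[l],0).round(4),'plane.09',plane(c,*ce,.09).round(4))
    # pegs: bright, low saturation inside rect
    hull=np.zeros((400,640),np.uint8);cv2.fillPoly(hull,[cv2.convexHull(cnt)],255)
    for ce,a,l in blobs(((hull>0)&(g>95)&(hsv[...,1]<110)).astype(np.uint8),3,200): print('peg',ce.round(1),a,np.nanmax(P[l][:,2]).round(3),plane(c,*ce,.03).round(4),np.nanmedian(P[l],0).round(4))
    # block A
    yl=cv2.inRange(hsv,(22,120,60),(35,255,255))
    zz=P[...,2]
    f=(yl>0)&near(.557,-.312,.06)&(zz>.012)&(zz<.023)
    pts=(P[f][:,:2]*1000).astype(np.float32);rc=cv2.minAreaRect(pts);b=cv2.boxPoints(rc)
    e=[b[1]-b[0],b[2]-b[1]];L=max(e,key=np.linalg.norm);print('foot',rc,'long axis deg',np.degrees(np.arctan2(L[1],L[0]))%180)
    t=near(.557,-.312,.06)&(zz>.06)&(hsv[...,1]<60);print('roller',np.nanmean(P[t],0).round(4),np.mean(np.argwhere(t),0)[::-1],plane(c,*np.mean(np.argwhere(t),0)[::-1],.064).round(4))
    hole=(g<70)&near(.557,-.312,.035)
    for ce,a,l in blobs(hole.astype(np.uint8),3,200): print('hole',ce.round(1),a,plane(c,*ce,.018).round(4))
s=r.read_state();print(R.from_quat(s['eef_rot']).as_matrix().round(3))
E
```

```text
top rect ((543.52197265625, -76.25106048583984), (80.88422393798828, 51.06240463256836), 82.31554412841797)
red [223.4 139.5] 10 [ 6.932e-01 -1.000e-04  4.960e-02] plane.09 [ 0.6838 -0.0075  0.09  ]
red [211.  195.3] 42 [0.5421 0.0192 0.0949] plane.09 [0.5423 0.0201 0.09  ]
red [262. 254.] 5 [ 0.399  -0.0987  0.003 ] plane.09 [ 0.3975 -0.107   0.09  ]
peg [243.5 196.8] 11 0.037 [ 0.5464 -0.0518  0.03  ] [ 0.5461 -0.0515  0.0301]
peg [262.5 199.5] 12 0.037 [ 0.5392 -0.1012  0.03  ] [ 0.5394 -0.1009  0.0297]
foot ((557.004150390625, -312.2104187011719), (44.53466033935547, 74.38859558105469), 23.06157684326172) long axis deg 113.06159
roller [ 0.5569 -0.3126  0.0647] [344.5942029  190.62318841] [ 0.557  -0.3126  0.064 ]
hole [338.3 183.2] 23 [ 0.5835 -0.2995  0.018 ]
hole [347.  203.8] 50 [ 0.5287 -0.3218  0.018 ]
side rect ((544.847900390625, -77.35154724121094), (81.95148468017578, 51.194461822509766), 81.92318725585938)
red [216.3 246.2] 26 [ 0.6933 -0.0013  0.0463] plane.09 [0.6632 0.0376 0.09  ]
red [269.9 256.5] 58 [0.542  0.0214 0.0926] plane.09 [0.5432 0.0189 0.09  ]
peg [295.4 246.6] 27 0.029 [ 0.5367 -0.092   0.03  ] [ 0.5409 -0.1015  0.0182]
peg [283.5 258.1] 31 0.033 [ 0.5449 -0.0454  0.03  ] [ 0.5483 -0.0524  0.0192]
foot ((557.5604858398438, -314.8191833496094), (41.67398452758789, 80.24913024902344), 23.341585159301758) long axis deg 113.341576
roller [ 0.5574 -0.3132  0.0634] [323.9  184.15] [ 0.5571 -0.3124  0.064 ]
hole [312.2 203.1] 20 [ 0.5759 -0.2795  0.018 ]
hole [334.1 204.1] 27 [ 0.521  -0.2994  0.018 ]
[[ 0.897  0.441 -0.   ]
 [ 0.441 -0.897  0.   ]
 [-0.    -0.    -1.   ]]
```

```bash
python3 -c "
from h import *
go(557,-312.5,110,23.1)"
```

```text
row [-3.0000e-04 -3.0000e-04 -1.5172e+00] [362.1 -98.7 112.3] deg 86.9
row [-3.0000e-04  3.0000e-04  1.6244e+00] [362.1 -98.7 112.3] deg 93.1
t 0.3 pos [ 275.6 -560.8  222.3] q7 -0.09 F [ 0.2 -0.   1. ]
```

{"api": "apply_moves", "payload": {
  "steps": [
    [0,0,-1.517,362,-98.7,112,1],
    [0,0,-1.517,362,-98.7,112,1],
    [0,0,-1.517,362,-98.7,112,1],
    [0,0,-1.517,362,-98.7,112,1],
    [0,0,-1.517,362,-98.7,112,1],
    [0,0,-1.517,362,-98.7,112,1],
    [0,0,-1.517,362,-98.7,112,1],
    [0,0,-1.517,362,-98.7,112,1],
    [0,0,-1.517,362,-98.7,112,1],
    [0,0,-1.517,362,-98.7,112,1],
    [0,0,-1.517,362,-98.7,112,1],
    [0,0,-1.517,362,-98.7,112,1],
    [0,0,-1.517,362,-98.7,112,1],
    [0,0,-1.517,362,-98.7,112,1],
    [0,0,-1.517,362,-98.7,112,1],
    [0,0,-1.517,362,-98.7,112,1]
  ],
  "force": 25
}}

```text
time: 1.63
ee_pos: [0.5569, -0.313, 0.1107]
eef_rot: [0.553, 0.833, -0.0, 0.0]
ft_force: [0.6, -0.3, 0.6]
width: 0.0873
grip_force: 0.0
```

```bash
python3 -c "
from h import *
go(557,-312.5,22,23.1)"
```

```text
row [ 0.0001  0.0004 -0.0037] [ 0.5  0.3 88.7] deg 0.2
row [ 6.0000e-04 -1.0000e-04  3.1379e+00] [ 0.5  0.3 88.7] deg 179.8
t 1.63 pos [ 556.9 -313.   110.7] q7 0.69 F [ 0.6 -0.3  0.6]
```

{"api": "apply_moves", "payload": {
  "steps": [
    [0,0,-0.003,0.5,0.3,35,1],
    [0,0,-0.003,0.5,0.3,65,1],
    [0,0,-0.003,0.5,0.3,80,1],
    [0,0,-0.003,0.5,0.3,88,1],
    [0,0,-0.003,0.5,0.3,88,1],
    [0,0,-0.003,0.5,0.3,88,-1],
    [0,0,-0.003,0.5,0.3,88,-1],
    [0,0,-0.003,0.5,0.3,88,-1],
    [0,0,-0.003,0.5,0.3,88,-1],
    [0,0,-0.003,0.5,0.3,88,-1],
    [0,0,-0.003,0.5,0.3,88,-1],
    [0,0,-0.003,0.5,0.3,88,-1]
  ]
}}

```text
time: 2.63
ee_pos: [0.5572, -0.3122, 0.0228]
eef_rot: [0.55, 0.835, -0.0, 0.0]
ft_force: [-0.2, -0.3, 0.0]
width: 0.0484
grip_force: 0.0
```

Fingers are still closing.

{"api": "apply_moves", "payload": {
  "steps": [
    [0,0,0,0,0,0,-1],
    [0,0,0,0,0,0,-1],
    [0,0,0,0,0,0,-1],
    [0,0,0,0,0,0,-1],
    [0,0,0,0,0,0,-1],
    [0,0,0,0,0,0,-1],
    [0,0,0,0,0,0,-1],
    [0,0,0,0,0,0,-1]
  ]
}}

```text
time: 3.3
ee_pos: [0.5571, -0.3121, 0.0225]
eef_rot: [0.55, 0.835, -0.0, 0.0]
ft_force: [-0.0, -0.8, 0.0]
width: 0.0278
grip_force: 25.0
```

```bash
python3 -c "
from h import *
go(543.4,-76.3,110,-8.2)"
```

```text
row [-0.      0.      0.5491] [222.1  80.5 -87.5] deg 31.5
row [-1.0000e-04 -0.0000e+00 -2.5925e+00] [222.1  80.5 -87.5] deg 148.5
t 3.3 pos [ 557.1 -312.1   22.5] q7 0.66 F [-0.  -0.8  0. ]
```

{"api": "apply_moves", "payload": {
  "steps": [
    [0,0,0,0,0,-20,-1],
    [0,0,0,0,0,-50,-1],
    [0,0,0,0,0,-88,-1],
    [0,0,0.11,25,9,-88,-1],
    [0,0,0.22,60,22,-88,-1],
    [0,0,0.33,98,35.5,-88,-1],
    [0,0,0.44,135,49,-88,-1],
    [0,0,0.549,170,61.6,-88,-1],
    [0,0,0.549,200,72.5,-88,-1],
    [0,0,0.549,216,78.3,-88,-1],
    [0,0,0.549,222,80.5,-88,-1],
    [0,0,0.549,222,80.5,-88,-1],
    [0,0,0.549,222,80.5,-88,-1],
    [0,0,0.549,222,80.5,-88,-1]
  ],
  "force": 35
}}

```text
time: 4.47
ee_pos: [0.5434, -0.0785, 0.1104]
eef_rot: [0.757, 0.654, -0.0, 0.0]
ft_force: [0.1, -0.3, -2.0]
width: 0.0277
grip_force: 35.0
```

```bash
cat > chk.py <<'E'
from h import *
# block pose in hand: foot outline in top depth
for n in('top','side'):
    c=cam(n);P=cloud(c);hsv=cv2.cvtColor(c['pixels'],cv2.COLOR_RGB2HSV)
    yl=cv2.inRange(hsv,(22,120,60),(35,255,255))>0
    w=yl&(np.hypot(P[...,0]-.5434,P[...,1]+.0763)<.055)&(P[...,2]<1)
    if w.sum()<20: print(n,'few');continue
    z=P[w][:,2];print(n,w.sum(),'z pct',np.nanpercentile(z,[2,25,50,75,98]).round(4),'rect',cv2.minAreaRect((P[w][:,:2]*1000).astype(np.float32)))
    cv2.imwrite(f'pics/{n}_t{r.read_state()["time"]:.2f}.png',cv2.resize(c['pixels'][130:310,150:390,::-1],None,fx=3,fy=3))
E
python3 chk.py; ls pics; python3 -c "
from h import *
go(543.4,-76.3,34.5,-8.2)"
```

```text
top 133 z pct [0.0124 0.1027 0.106  0.1078 0.1401] rect ((538.0670166015625, -103.80560302734375), (24.956335067749023, 47.790042877197266), 82.98641204833984)
side 570 z pct [0.0884 0.0988 0.1051 0.1111 0.1387] rect ((542.6235961914062, -73.58397674560547), (65.17633056640625, 82.18634033203125), 9.475626945495605)
crop1.png
side1.png
side_t4.57.png
top1.png
top_t4.52.png
row [-0.0002  0.0004 -0.0024] [ 1.9 -0.2 75.9] deg 0.1
row [6.0000e-04 2.0000e-04 3.1392e+00] [ 1.9 -0.2 75.9] deg 179.9
t 4.57 pos [543.4 -78.2 110.4] q7 -0.2 F [ 0.4 -0.  -2.1]
```

{"api": "apply_moves", "payload": {
  "steps": [
    [0,0,0,0.5,0,20,-1],
    [0,0,0,0.5,0,40,-1],
    [0,0,0,0.5,0,46,-1],
    [0,0,0,0.5,0,48,-1],
    [0,0,0,0.5,0,48,-1],
    [0,0,0,0.5,0,48,-1]
  ]
}}

```text
time: 5.07
ee_pos: [0.5441, -0.0762, 0.0635]
eef_rot: [0.756, 0.655, 0.0, 0.0]
ft_force: [-0.1, 0.8, -2.5]
width: 0.0279
grip_force: 35.0
```

```bash
python3 chk.py; ls pics; python3 -c "
from h import *
go(543.4,-76.3,34.5,-8.2)"
```

```text
top 129 z pct [0.012  0.0537 0.0588 0.061  0.0993] rect ((541.41455078125, -105.07647705078125), (17.963912963867188, 52.93680953979492), 82.32532501220703)
side 567 z pct [0.0137 0.0519 0.0582 0.0656 0.0925] rect ((534.999267578125, -72.54522705078125), (87.17658233642578, 56.31122589111328), 52.61200714111328)
crop1.png
side1.png
side_t4.57.png
side_t5.17.png
top1.png
top_t4.52.png
top_t5.12.png
row [ 0.0016  0.0002 -0.0001] [-0.4 -0.8 29.1] deg 0.1
row [ 2.0000e-04 -2.6000e-03  3.1415e+00] [-0.4 -0.8 29.1] deg 180.0
t 5.17 pos [544.2 -76.   63.6] q7 -0.23 F [ 0.3 -0.2 -2.6]
```

{"api": "apply_moves", "payload": {
  "steps": [
    [0,0,0,-0.4,-0.8,0,-1],
    [0,0,0,-0.4,-0.8,3,-1],
    [0,0,0,-0.4,-0.8,6,-1],
    [0,0,0,-0.4,-0.8,9,-1],
    [0,0,0,-0.4,-0.8,12,-1],
    [0,0,0,-0.4,-0.8,12,-1]
  ]
}}

```text
time: 5.67
ee_pos: [0.5427, -0.0758, 0.0499]
eef_rot: [0.756, 0.655, 0.0, -0.0]
ft_force: [1.2, 1.2, -2.3]
width: 0.028
grip_force: 35.0
```

{"api": "apply_moves", "payload": {
  "steps": [
    [0,0,0,0,0,4,-1],
    [0,0,0,0,0,8,-1],
    [0,0,0,0,0,11,-1],
    [0,0,0,0,0,13,-1],
    [0,0,0,0,0,14.5,-1],
    [0,0,0,0,0,15.5,-1],
    [0,0,0,0,0,15.5,-1]
  ]
}}

```text
time: 6.25
ee_pos: [0.5429, -0.076, 0.035]
eef_rot: [0.756, 0.655, 0.0, 0.0]
ft_force: [3.6, 1.9, -4.1]
width: 0.0277
grip_force: 35.0
```

```bash
python3 chk.py; ls pics; python3 -c "
from h import *
go(543.4,-76.3,34.5,-8.2)"
```

```text
top 122 z pct [0.01   0.0261 0.0306 0.0326 0.1113] rect ((538.6387329101562, -105.472900390625), (19.355764389038086, 49.833343505859375), 82.21041870117188)
side 520 z pct [0.0118 0.0234 0.0295 0.0346 0.0629] rect ((542.1466674804688, -77.3418960571289), (77.11302185058594, 47.10830307006836), 81.06179809570312)
crop1.png
side1.png
side_t4.57.png
side_t5.17.png
side_t6.35.png
top1.png
top_t4.52.png
top_t5.12.png
top_t6.30.png
row [ 0.0005 -0.0003  0.0003] [-0.2  0.6  0.5] deg 0.0
row [ 4.0000e-04  8.0000e-04 -3.1413e+00] [-0.2  0.6  0.5] deg 180.0
t 6.35 pos [542.9 -76.   35. ] q7 -0.25 F [ 3.9  1.4 -4. ]
```

{"api": "apply_moves", "payload": {
  "steps": [
    [0,0,0,0,0.7,0.5,-1],
    [0,0,0,0,0.7,1,-1],
    [0,0,0,0,0.7,1.5,-1],
    [0,0,0,0,0.7,1.5,-1]
  ]
}}

```text
time: 6.68
ee_pos: [0.5432, -0.0762, 0.0345]
eef_rot: [0.756, 0.655, -0.0, 0.0]
ft_force: [-3.5, 3.7, 10.3]
width: 0.0278
grip_force: 35.0
```

The block is bottomed at the expected height, with 10 N up. Releasing it now.

{"api": "apply_moves", "payload": {
  "steps": [
    [0,0,0,0,-0.2,-1,1],
    [0,0,0,0,-0.2,-1,1],
    [0,0,0,0,-0.2,-1,1],
    [0,0,0,0,-0.2,-1,1],
    [0,0,0,0,-0.2,-1,1],
    [0,0,0,0,-0.2,-1,1],
    [0,0,0,0,-0.2,-1,1],
    [0,0,0,0,-0.2,-30,1],
    [0,0,0,0,-0.2,-60,1],
    [0,0,0,0,-0.2,-100,1],
    [0,0,0,-40,-0.2,-110,1],
    [0,0,0,-80,-0.2,-110,1],
    [0,0,0,-120,-0.2,-110,1],
    [0,0,0,-120,-0.2,-110,1]
  ]
}}

```text
time: 7.85
ee_pos: [0.5236, -0.2046, 0.1436]
eef_rot: [0.759, 0.651, -0.002, 0.001]
ft_force: [-1.1, -0.5, -0.2]
width: 0.087
grip_force: 0.0
```

```bash
python3 chk.py; ls -t pics|head -2
python3 - <<'E'
from h import *
c=cam('top');P=cloud(c);hsv=cv2.cvtColor(c['pixels'],cv2.COLOR_RGB2HSV)
near=np.hypot(P[...,0]-.5434,P[...,1]+.0763)<.06
yl=(cv2.inRange(hsv,(22,120,60),(35,255,255))>0)&near
f=yl&(P[...,2]>.022)&(P[...,2]<.038);print('foot z',np.nanpercentile(P[f][:,2],[5,50,95]).round(4),cv2.minAreaRect((P[f][:,:2]*1000).astype(np.float32)))
t=near&(P[...,2]>.06)&(hsv[...,1]<60);print('roller',np.nanmedian(P[t],0).round(4))
E
```

```text
top 257 z pct [0.0115 0.0282 0.0312 0.0345 0.0653] rect ((545.9373779296875, -63.23095703125), (54.36309814453125, 49.25300216674805), 81.45785522460938)
side 588 z pct [0.0119 0.0256 0.0297 0.0389 0.063 ] rect ((543.0302734375, -77.90434265136719), (78.35200500488281, 46.930702209472656), 82.1366958618164)
side_t7.95.png
top_t7.90.png
foot z [0.0261 0.0311 0.0352] ((544.5006713867188, -59.46659469604492), (39.48560333251953, 44.45127868652344), 82.38662719726562)
roller [ 0.5421 -0.0765  0.0768]
```

View pics/side_t7.95.png

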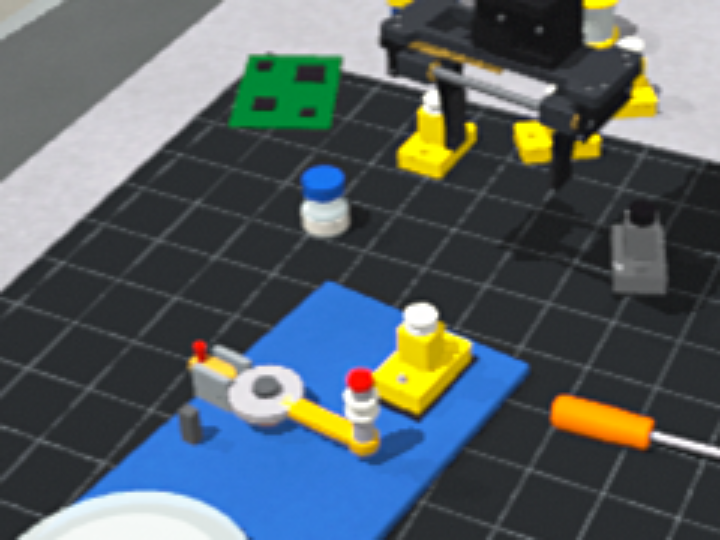

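The side view shows the block flat on the plate with a peg visible in its near hole (402,378). The arm's post (360,400) is at rest and the other things are undisturbed. Next I'll shut the fingers and come down in the gap between block and post.

```bash
python3 -c "
from h import *
go(537.5,-11.8,143.6,-8.2)"
```

```text
row [-0.0002 -0.0005 -0.0008] [ 1.829e+02 -1.480e+01 -1.000e-01] deg 0.1
row [-7.0000e-04  3.0000e-04  3.1408e+00] [ 1.829e+02 -1.480e+01 -1.000e-01] deg 180.0
t 8.0 pos [ 525.9 -194.9  143.4] q7 0.04 F [ 0.3  0.5 -0.8]
```

{"api": "apply_moves", "payload": {
  "steps": [
    [0,0,0,35,-3,0,-1],
    [0,0,0,70,-6,0,-1],
    [0,0,0,105,-9,0,-1],
    [0,0,0,140,-12,0,-1],
    [0,0,0,170,-14.8,0,-1],
    [0,0,0,183,-14.8,0,-1],
    [0,0,0,183,-14.8,0,-1],
    [0,0,0,183,-14.8,0,-1],
    [0,0,0,183,-14.8,0,-1],
    [0,0,0,183,-14.8,0,-1],
    [0,0,0,183,-14.8,0,-1],
    [0,0,0,183,-14.8,0,-1],
    [0,0,0,183,-14.8,0,-1],
    [0,0,0,183,-14.8,0,-1],
    [0,0,0,183,-14.8,0,-1],
    [0,0,0,183,-14.8,0,-1]
  ]
}}

```text
time: 9.33
ee_pos: [0.5375, -0.0119, 0.1435]
eef_rot: [0.756, 0.655, -0.0, 0.0]
ft_force: [0.6, 0.5, 0.7]
width: 0.0007
grip_force: 0.0
```

```bash
python3 -c "
from h import *
print(r.read_state()['width'])
go(537.5,-11.8,46,-8.2)"
```

```text
0.0006545318171607468
row [ 0.0001  0.0001 -0.    ] [ 0.1  0.  97.5] deg 0.0
row [ 1.0000e-04 -1.0000e-04  3.1416e+00] [ 0.1  0.  97.5] deg 180.0
t 9.33 pos [537.5 -11.9 143.5] q7 -0.31 F [0.6 0.5 0.7]
```

{"api": "apply_moves", "payload": {
  "steps": [
    [0,0,0,0,0,25,-1],
    [0,0,0,0,0,55,-1],
    [0,0,0,0,0,80,-1],
    [0,0,0,0,0,95,-1],
    [0,0,0,0,0,97.5,-1],
    [0,0,0,0,0,97.5,-1],
    [0,0,0,4,0,97.5,-1],
    [0,0,0,8,0,97.5,-1],
    [0,0,0,12,0,97.5,-1],
    [0,0,0,12,0,97.5,-1]
  ]
}}

```text
time: 10.17
ee_pos: [0.5399, 0.0007, 0.0471]
eef_rot: [0.756, 0.655, 0.0, 0.001]
ft_force: [-0.3, -2.1, 2.1]
width: 0.0004
grip_force: 1.6
```

{"api": "apply_moves", "payload": {
  "steps": [
    [0,0,0,5,0.2,0,-1],
    [0,0,0,10,0.7,0,-1],
    [0,0,0,15,1.5,0,-1],
    [0,0,0,20,2.5,0,-1],
    [0,0,0,25,3.8,0,-1],
    [0,0,0,30,5.5,0,-1],
    [0,0,0,34,7.5,0,-1],
    [0,0,0,38,9.5,0,-1],
    [0,0,0,42,11.5,0,-1],
    [0,0,0,44,12.5,0,-1],
    [0,0,0,44,12.5,0,-1],
    [0,0,0,44,12.5,0,-1]
  ]
}}

```text
time: 11.17
ee_pos: [0.5569, 0.0405, 0.0456]
eef_rot: [0.756, 0.654, -0.002, 0.0]
ft_force: [-3.7, -7.4, 0.5]
width: 0.0004
grip_force: 3.3
```

```bash
cat > ang.py <<'E'
from h import *
S=np.array([543.4,-76.3]);a=np.radians(-8.2);X=np.array([np.cos(a),np.sin(a)]);Y=np.array([-X[1],X[0]])
for n in('top','side'):
    c=cam(n);P=cloud(c);hsv=cv2.cvtColor(c['pixels'],cv2.COLOR_RGB2HSV)
    red=(cv2.inRange(hsv,(0,150,90),(8,255,255))|cv2.inRange(hsv,(172,150,90),(180,255,255)))
    for ce,ar,l in blobs(red,4,400,(170,290,130,300)):
        q=plane(c,*ce,.09)[:2]*1000-S;x,y=q@X,q@Y;print(n,ce.round(1),ar,'seat xy',round(x,1),round(y,1),'theta',round(np.arctan2(y-95,75-x),3),'z',np.nanmedian(P[l][:,2]).round(3),'R',round(np.hypot(y-95,75-x),1))
    yl=(cv2.inRange(hsv,(22,120,60),(35,255,255))>0)&(P[...,2]>.028)&(P[...,2]<.041)
    q=P[yl][:,:2]*1000-S;x,y=q@X,q@Y;k=(y>80)&(y<165)&(x>-30)&(x<62)
    if k.sum()>15:
        v=cv2.fitLine(np.stack([x[k],y[k]],1).astype(np.float32),cv2.DIST_HUBER,0,.01,.01).ravel();print('bar',k.sum(),round(np.arctan2(-v[1]*np.sign(v[0]),abs(v[0])),3),v[2:])
    cv2.imwrite(f'pics/{n}_t{r.read_state()["time"]:.2f}.png',cv2.resize(c['pixels'][130:310,150:390,::-1],None,fx=3,fy=3))
s=r.read_state();q=1000*s['ee_pos'][:2]-S;print('tcp seat',q@X,q@Y,'F',s['ft_force'],s['time'])
E
python3 ang.py;ls -t pics|head -2
```

```text
top [223.4 139.5] 10 seat xy 129.2 88.1 theta -3.015 z 0.049 R 54.6
side [216.7 248.9] 7 seat xy 96.2 135.9 theta 2.048 z 0.042 R 46.0
side [252.2 267.1] 57 seat xy -1.9 139.7 theta 0.526 z 0.093 R 88.9
bar 100 0.554 [ 25.820541 128.29956 ]
tcp seat -3.417929629187947 117.44099573726432 F [-3.51844751 -6.92662788  1.58374985] 11.2667
side_t11.27.png
top_t11.22.png
```

{"api": "apply_moves", "payload": {
  "steps": [
    [0,0,0,1,0.5,0,-1],
    [0,0,0,2,1,0,-1],
    [0,0,0,2,1,0,-1],
    [0,0,0,2,1,0,-1],
    [0,0,0,2,1,0,-1],
    [0,0,0,2,1,0,-1]
  ]
}}

```text
time: 11.77
ee_pos: [0.558, 0.0421, 0.0456]
eef_rot: [0.756, 0.654, -0.002, 0.0]
ft_force: [-4.0, -6.5, 1.4]
width: 0.0005
grip_force: 3.5
```

```bash
python3 ang.py;cp $(ls -t pics/side*|head -1) pics/final.png
python3 - <<'E'
from h import *
c=cam('side');P=cloud(c);hsv=cv2.cvtColor(c['pixels'],cv2.COLOR_RGB2HSV)
w=(cv2.inRange(hsv,(22,120,60),(35,255,255))>0)&(np.hypot(P[...,0]-.5434,P[...,1]+.0763)<.055)
print(cv2.minAreaRect((P[w][:,:2]*1000).astype(np.float32)))
E
```

```text
top [223.4 139.5] 10 seat xy 129.2 88.1 theta -3.015 z 0.05 R 54.6
side [216.9 248.4] 9 seat xy 96.7 134.7 theta 2.071 z 0.04 R 45.2
side [251.3 267.4] 58 seat xy -0.9 141.5 theta 0.549 z 0.093 R 89.0
bar 91 0.567 [ 26.847172 129.33517 ]
tcp seat -2.39749789445055 119.24797646684053 F [-3.53348206 -6.19100686  1.72293109] 11.8667
((522.1472778320312, -98.07597351074219), (29.15299415588379, 11.098731994628906), 58.249916076660156)
```

View pics/final.png

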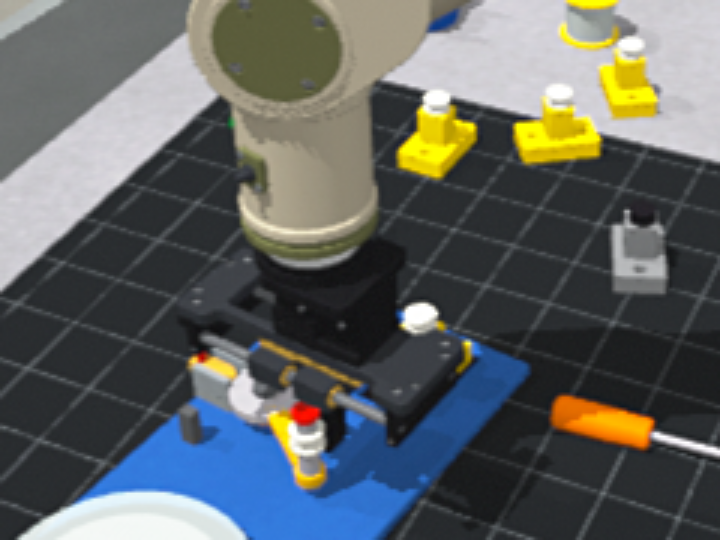

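The post (307,435) is held back by the fingers at about 0.55 rad. The block's roller (420,318) is in the same place as before. Handing in.

```bash
python3 -c "
from bench import r
print(r.close_job())"
```

```text
the job is handed in; nothing more can be done
None
```

I seated the yellow idler block flat on the plate over both pegs and let go of it. The tensioner arm is held back by the shut fingers at about 0.55 rad, past the click, and I handed the job in at about 12 s of the 51 s limit.

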